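# Set the mirror clearance of a display well and shut its cover

### The arm

A 6-joint arm with a two-finger parallel gripper is mounted at the origin on the work surface. World frame = base frame: x ahead of the robot, y to its left, z up, the work surface at z = 0. Lengths are in m, angles in rad, forces in N, time in s.
With the tool pointing down it reaches from about 0.375 to 0.825 m from the base axis. Payload 5.5 kg.
Tool frame: the origin (TCP) lies midway between the tips of the shut fingers; the grasp point (between the pads) lies 19 mm behind it (grip_point_offset is the distance from the TCP to the grasp point, in m); z points along the fingers, y is the direction in which the jaws open and shut (so a half turn about z gives the same grasp; the last joint's range is limited). The gripper opens to 85 mm and grips with 20 to 120 N. Pads are 22 mm wide; open, the fingers measure 114 mm over their backs; the gripper's body (76 mm by 85 mm) begins 54 mm behind the grasp point. The pads swing forward as they close: fully open they stand 13 mm farther back than shut.
Start: joints at [1.29, 0.314, -0.047, 1.21, 0, 1.571], TCP at [0.166, 0.576, 0.231] pointing down, gripper open.
Joint ranges: [-2.67, 2.67], [-0.69, 1.73], [-1.03, 1.25], [-2.08, 2.16], [-1.42, 1.45], [-3.14, 3.14]. Speed limits (rad/s): [2.39, 2.39, 3.01, 3.14, 3.14, 3.14].

### API

Orientations are given as a 3x3 rotation matrix whose columns are the frame's x, y, z axes.
In Python, from cell import move_to, movel, goto_joints, release, clamp, dwell, inverse_kinematics, observe, camera, get_calibration, PlanningError, finish_job, grip_point_offset gives the robot as it stands. The module is installed in compiled form; this text tells all that it offers. Calls block until the motion is done:
- move_to(position, orientation): joint-space move of the TCP to a pose.
- movel(position, rotation=None, v=0.15): straight line of the TCP; rotation=None keeps the orientation; v is the mean speed in m/s.
- goto_joints(angles): joint-space move.
- release() and clamp(grasp_force=None): open the fingers fully, or close them until they stop; grasp_force is the grip in N (None keeps the last).
- dwell(seconds).
- inverse_kinematics(position, orientation): joint angles nearest the present ones, or None.
- observe(): the state.
- camera(name): name is "scene" or "top" or "wrist"; returns (picture, depth): 420x560x3 uint8, red, green, blue; 420x560 float32, m along the optical axis (not along the pixel's ray), 0 where there is no reading.
- get_calibration(name): a dict with "intrinsics" (3x3 intrinsics, pixels), "camera_from_world" (4x4, takes a point from world to camera coordinates); the wrist camera has in their place "mount" (4x4, takes a point from camera to tool coordinates, whose origin is the TCP and whose axes are the flange's). Camera axes: x right, y down, z forward; pixel columns grow to the right and rows downward; lengths in m; the calibration is good to about 2 mm. The wrist camera is an equidistant fisheye: a pixel r from the principal point sees the ray r / f radians off the axis. A picture is of the moment at which its call begins: read the wrist's pose just before it. get_calibration takes no time and is no camera call.
A pose or a line that the arm cannot do raises PlanningError and nothing moves.
- finish_job(): hands the job in, once; it reports no verdict.
The state is a dict: "clock": time; "qpos": joint angles; "dq": joint speeds; "joint_torque": joint torques, N m; "eef_pos": TCP position; "eef_rot": TCP orientation; "force": force on the tool from outside, world axes, zero at the start; "ft_torque": the same for the moment, N m; "gripper_width": opening from 0.0 (shut) to 1.0 (fully open).
Only numpy, scipy, OpenCV 4.12 (cv2) and the standard library are available. Lean on these libraries where they do the work, as an engineer would, in place of code of your own. Each camera call takes 0.05 s, during which the arm holds its last target.

### The job

Turn the adjuster ring clockwise (seen from above) until the jaw in the display well firmly but gently presses the gilded mirror against its fence, then back the ring off three clicks so that the mirror sits free. Then let go and slide the clear cover fully shut over the well. Work only by the ring and the cover's tab: do not touch the mirror, do not press it hard (never above 15 N; 3 N is enough), and leave the other miniatures where they stand.

Things in the scene. Friction and masses are not known exactly. Their poses are not given: they have to be found in the camera images.
- case: Fixed walnut display case. Origin on the desk under the well's centre; x along the cover's rails. Well 86 (x) by 98 (y) mm inside, floor 10 mm above the desk, walls to 32, rails to 41 mm; case spans x -50 to +175, y -60 to +60 mm. The adjuster ring stands on a wing (to y = -130), centred at x = 0, y = -92 mm; its pawl post is 44 mm tall, at x -56 to -36 mm.
- ring_grip (a point): On the adjuster ring's axis, 72 mm above the desk, inside its upright steel grip rib: 12 mm thick (this point's y), 46 mm long (its x), from 54 to 86 mm above the desk, on a knurled disc 56 mm across whose top is at 54 mm. The point turns with the ring; z up; its x is the case's x when the ring joint is 0.
- ring (a joint): Ring angle, rad, growing clockwise from above; starts at 0, range -1.4 to 2.1. Clicks every 0.25 rad (up to 0.03 N m either way; settles at multiples of 0.25). A rack drives the jaw 16 mm per rad to the case's +y: 4 mm a click, 0.016 N m on the ring per N at the jaw. The jaw meets the mirror, slides it along (about 1 N or less), and is stopped when the mirror is on the fence.
- jaw: Jaw in the well; its origin is the centre of its cork-lined front face at rest, 18 mm above the desk. An aluminium block 50 mm wide, 14 mm tall; the face is sprung, giving 1 mm per 12 N. Moves with the ring; axes as the case's; the face looks to +y.
- mirror: Loose gilded miniature mirror frame lying flat in the well, 60 (x) by 50 (y) by 10 mm, about 60 g; origin under its centre, on the well's floor; axes as the case's. Beyond it on its +y side a fixed fence, an aluminium bar 70 by 8 by 12 mm, crosses the well; the gap from the mirror to the fence differs, 1 to 7 mm, and is not measured.
- cover (a joint): How far the clear acrylic cover stands open, m, along the case's +x: 0 is fully shut against its stop, 0.125 wide open. It needs about 1.5 N to slide and stays where it is left.
- cover_tab (a point): Point on the cover's upright tab, midway along it, at its top, 70 mm above the desk; axes as the case's. The tab is 12 mm thick along x, 44 mm long along y, and stands from the cover's upper side (38 mm above the desk) up to 70 mm.
- writing_desk: Loose walnut writing desk miniature, 45 by 80 by 58 mm. Bystander.
- teapot: Loose silver teapot miniature, 36 mm across, 33 mm tall. Bystander.
- vase: Loose blue ceramic vase miniature, 38 mm across, 50 mm tall. Bystander.
- pin_vise: Loose steel pin vise lying on the desk, 10 mm thick, 88 mm long along its x. Bystander.
There are look-alikes about, which are no part of the job. What is meant by the mirror is not orange or red, and is the smaller of those in its own colour.

How it is judged:
By the outcome, as a careful person would: the job done as asked, in the order asked, and still so for the second after the job is handed in, with the robot touching nothing.
It also fails if it takes over 72 s, if anything falls off the work surface, if the arm or the gripper's body presses on something with over 40 N, if the wrist force passes 120 N, or if a joint passes its speed limit or range.

## Working session

There is one attempt and no reset: what is moved stays moved. The work goes in short steps, each a Python script; the robot and the scene stay as the last script left them, time stands still between calls to the robot, and variables do not carry over. Pictures are saved under pics/ and viewed, and the job is handed in when it is done.

```bash
mkdir -p pics; python3 - <<'E'
from cell import *
import cv2,numpy as np
s=observe();print(s['clock'],s['eef_pos'],s['force'],grip_point_offset if not callable(grip_point_offset) else grip_point_offset())
for n in ['scene','top','wrist']:
    p,d=camera(n);cv2.imwrite(f'pics/{n}0.png',p[:,:,::-1]);np.save(f'pics/{n}0.npy',d)
    c=get_calibration(n);print(n,{k:np.round(v,4).tolist() if not isinstance(v,str) else v for k,v in c.items()})
E
```

```text
0.0 [0.16614232 0.57594077 0.23044654] [ 0.0915988   0.86744461 -0.61625204] 0.0187
scene {'intrinsics': [[398.984, 0.0, 275.31], [0.0, 398.984, 213.5027], [0.0, 0.0, 1.0]], 'camera_from_world': [[-0.5378, 0.8431, 0.0045, 0.2217], [0.6878, 0.4418, -0.5759, -0.3342], [-0.4875, -0.3066, -0.8175, 1.0091], [0.0, 0.0, 0.0, 1.0]]}
top {'intrinsics': [[467.2256, 0.0, 276.1901], [0.0, 467.2256, 206.9537], [0.0, 0.0, 1.0]], 'camera_from_world': [[-0.0282, -0.9995, -0.0111, 0.0816], [-0.9943, 0.0292, -0.1021, 0.5207], [0.1024, 0.0081, -0.9947, 0.8935], [0.0, 0.0, 0.0, 1.0]]}
wrist {'intrinsics': [[325.1923, 0.0, 282.142], [0.0, 325.1923, 209.7773], [0.0, 0.0, 1.0]], 'mount': [[-0.0005, -0.9535, -0.3014, 0.0775], [1.0, -0.0006, 0.0001, 0.0001], [-0.0003, -0.3014, 0.9535, -0.1423], [0.0, 0.0, 0.0, 1.0]]}
```

View pics/scene0.png

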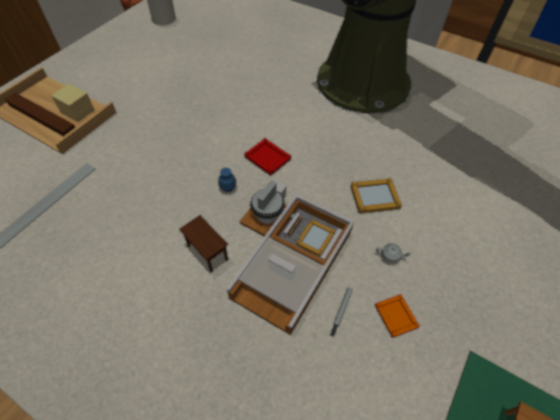

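View pics/top0.png

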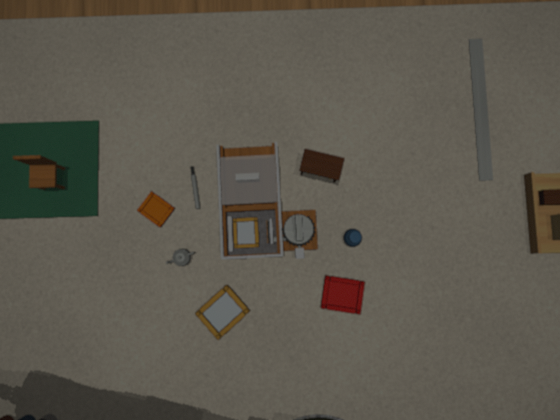

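View pics/wrist0.png

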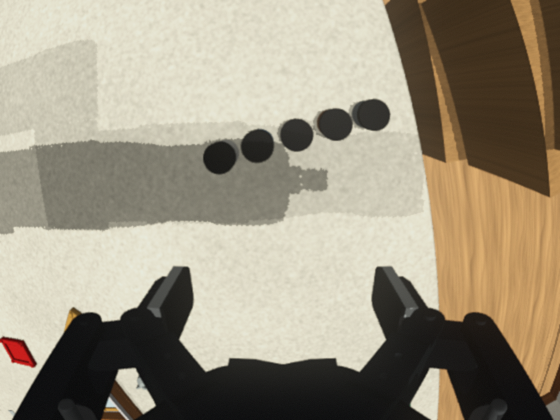

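The scene and top views show four frames. In the top view they are:
- gold frame in the well at (245,233)
- larger gold frame on the desk at (222,312)
- orange frame at (156,209)
- red frame at (343,295)

The mirror must be the smaller gold one, in the well. I'll confirm this in an enlarged crop.

```bash
python3 - <<'E'
import cv2,numpy as np
p=cv2.imread('pics/top0.png');c=p[130:345,150:370]
c=cv2.convertScaleAbs(c,alpha=1.5);cv2.imwrite('pics/topcrop.png',cv2.resize(c,None,fx=2.7,fy=2.7,interpolation=cv2.INTER_CUBIC))
E
```

```text
(no output)
```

View pics/topcrop.png

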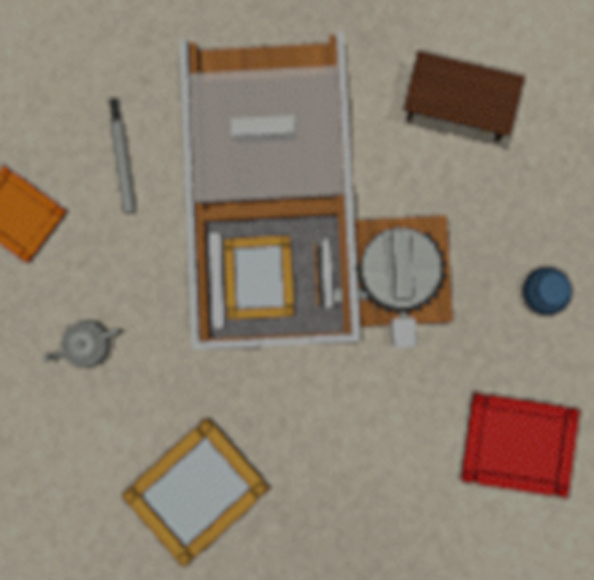

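The crop confirms it: the gold frame in the well at crop (259,277) is smaller than the one on the desk at (196,491). The ring rib is at crop (402,264), the tab at (262,125) and the pawl post at (403,332). Next I'll measure these from depth and rays.

```bash
cat > h.py <<'E'
from cell import *
import cv2,numpy as np
def cloud(n,d):
    c=get_calibration(n);K=np.array(c['intrinsics']);T=np.linalg.inv(np.array(c['camera_from_world']))
    v,u=np.mgrid[:420,:560];P=np.stack([(u-K[0,2])/K[0,0]*d,(v-K[1,2])/K[1,1]*d,d],-1)
    return P@T[:3,:3].T+T[:3,3]
def ray(n,u,v,z):
    c=get_calibration(n);K=np.array(c['intrinsics']);T=np.linalg.inv(np.array(c['camera_from_world']))
    r=T[:3,:3]@np.array([(u-K[0,2])/K[0,0],(v-K[1,2])/K[1,1],1]);o=T[:3,3]
    return o+r*(z-o[2])/r[2]
E
python3 - <<'E'
from h import *
X=cloud('top',np.load('pics/top0.npy'))
print('desk z',np.median(X[300:340,150:190,2]))
def box(u0,u1,v0,v1,z0,z1,nm):
    S=X[v0:v1,u0:u1].reshape(-1,3);m=(S[:,2]>z0)&(S[:,2]<z1);S=S[m]
    r=cv2.minAreaRect((S[:,:2]*1000).astype(np.float32));print(nm,len(S),'z',np.median(S[:,2]).round(4),'mean',S.mean(0).round(4),'rect',np.round(r[0],1),np.round(r[1],1),round(r[2],1))
box(280,320,205,248,.078,.095,'rib')
box(280,320,205,246,.047,.060,'disc')
box(225,270,165,190,.055,.08,'tab')
box(286,312,244,262,.036,.05,'post')
box(210,290,135,265,.034,.048,'rails+cover')
box(225,262,215,250,.015,.025,'mirror')
g=lambda x,y,z:ray('top',150+(x)/2.7,130+(y)/2.7,z).round(4)
print('corners',[g(*q,.041) for q in[(182,42),(345,35),(193,347),(358,340)]])
print('disc',g(402,269,.054),'rib',g(402,264,.086),'tab',g(262,125,.07),'post',g(403,332,.044))
Y=cloud('scene',np.load('pics/scene0.npy'));S=Y.reshape(-1,3)
m=lambda z0,z1,cx,cy,r:S[(S[:,2]>z0)&(S[:,2]<z1)&(np.hypot(S[:,0]-cx,S[:,1]-cy)<r)]
D=cv2.minAreaRect
for nm,z0,z1,g_ in[('rib',.08,.095,g(402,264,.086)),('disc',.049,.058,g(402,269,.054)),('tab',.06,.078,g(262,125,.07))]:
    a=m(z0,z1,g_[0],g_[1],.04);r=D((a[:,:2]*1000).astype(np.float32));print('scene',nm,len(a),a.mean(0).round(4),r)
E
```

```text
desk z 0.000137650736530881
rib 163 z 0.0858 mean [0.4785 0.0252 0.0857] rect [478.7  25. ] [44.7 12.1] 1.4
disc 512 z 0.0538 mean [0.4778 0.0254 0.0538] rect [478.8  25. ] [55.3 57.2] 88.6
tab 185 z 0.0712 mean [0.5783 0.119  0.0699] rect [579.2 118.9] [12.7 43.2] 0.7
post 106 z 0.0434 mean [0.4353 0.024  0.0435] rect [436.1  24.9] [23.  24.9] 88.6
rails+cover 3272 z 0.0382 mean [0.5616 0.1187 0.0385] rect [539. 112.] [225.3 133.4] 1.4
mirror 709 z 0.0194 mean [0.4761 0.136  0.0192] rect [477.4 134.8] [67.8 63. ] 1.7
corners [array([0.6464, 0.1787, 0.041 ]), array([0.6479, 0.0597, 0.041 ]), array([0.425 , 0.1743, 0.041 ]), array([0.4266, 0.0568, 0.041 ])]
disc [0.4755 0.0244 0.054 ] rib [0.4772 0.0255 0.086 ] tab [0.5784 0.1197 0.07  ] post [0.4314 0.0248 0.044 ]
scene rib 174 [0.4823 0.0266 0.0851] ((481.1976013183594, 25.795425415039062), (45.98949432373047, 12.505847930908203), 2.306575298309326)
scene disc 411 [0.4857 0.0309 0.0536] ((482.99310302734375, 26.210594177246094), (55.20402908325195, 57.876007080078125), 19.559125900268555)
scene tab 284 [0.583  0.1208 0.0698] ((581.3091430664062, 119.63795471191406), (13.662381172180176, 44.70686340332031), 1.9751310348510742)
```

Measurements agree with the given sizes: rib 45 x 12 mm at z 0.086, disc 56 mm across, tab 43 x 13 mm at z 0.07, case rails 225 mm long. The ring axis is near (0.479, 0.025) and the case yaw is about +1.3°. I'll check joint 6 range for the turn, then move above the ring and refine with the wrist camera.

```bash
cat >> h.py <<'E'
PSI=np.radians(1.3)
def Rd(a,flip=0):
    # tool down; tool x along case x rotated by a (world ccw) from case x ; y = z cross x
    t=PSI+a+flip*np.pi; x=np.array([np.cos(t),np.sin(t),0]);z=np.array([0,0,-1.]);return np.stack([x,np.cross(z,x),z],1)
def wcloud(d,s):
    c=get_calibration('wrist');K=np.array(c['intrinsics']);M=np.array(c['mount'])
    v,u=np.mgrid[:420,:560];a=(u-K[0,2])/K[0,0];b=(v-K[1,2])/K[1,1];r=np.hypot(a,b)+1e-9
    t=np.tan(np.minimum(r,1.4))/r;P=np.stack([a*t*d,b*t*d,d],-1)@M[:3,:3].T+M[:3,3]
    return P@np.array(s['eef_rot']).T+np.array(s['eef_pos'])
E
python3 - <<'E'
from h import *
print(np.array(observe()['eef_rot']).round(2).tolist())
for f in (0,1):
    for a in (0,-.5,-1,-1.5,-2):
        q=inverse_kinematics([.4795,.0253,.06],Rd(a,f));print(f,a,None if q is None else np.round(q,2))
E
```

```text
[[-0.96, 0.28, -0.0], [0.28, 0.96, -0.0], [0.0, -0.0, -1.0]]
0 0 [ 0.05  0.23 -0.58  0.76  0.   -3.11]
0 -0.5 [ 0.05  0.23 -0.58  0.76  0.   -2.61]
0 -1 [ 0.05  0.23 -0.58  0.76  0.   -2.11]
0 -1.5 [ 0.05  0.23 -0.58  0.76  0.   -1.61]
0 -2 [ 0.05  0.23 -0.58  0.76  0.   -1.11]
1 0 [ 0.05  0.23 -0.58  0.76  0.    0.03]
1 -0.5 [ 0.05  0.23 -0.58  0.76  0.    0.53]
1 -1 [ 0.05  0.23 -0.58  0.76  0.    1.03]
1 -1.5 [ 0.05  0.23 -0.58  0.76  0.    1.53]
1 -2 [ 0.05  0.23 -0.58  0.76  0.    2.03]
```

```bash
python3 - <<'E'
from h import *
move_to([.4795,.0253,.20],Rd(0,1))
dwell(.3)
s=observe();p,d=camera('wrist');cv2.imwrite('pics/w1.png',p[:,:,::-1])
print(s['clock'],s['eef_pos'],s['force'],s['ft_torque'])
np.save('pics/w1.npy',d)
X=wcloud(d,s)
S=X.reshape(-1,3)
def box(c,r,z0,z1,nm):
    a=S[(S[:,2]>z0)&(S[:,2]<z1)&(np.hypot(S[:,0]-c[0],S[:,1]-c[1])<r)]
    if len(a)<5: print(nm,len(a));return
    R=cv2.minAreaRect((a[:,:2]*1000).astype(np.float32));print(nm,len(a),np.median(a[:,2]).round(4),R)
box((.4795,.0253),.03,.08,.095,'rib');box((.4795,.0253),.04,.049,.058,'disc');box((.579,.119),.04,.062,.078,'tab')
box((.478,.117),.1,.0375,.045,'rail')
E
```

```text
2.7167 [0.47951847 0.02566905 0.19999707] [-0.89886643 -0.02593518 -0.00835504] [0.0349659  0.04945781 0.02933969]
rib 819 0.0855 ((478.4457092285156, 25.88332748413086), (46.0985221862793, 11.874883651733398), 0.9609466791152954)
disc 2081 0.0536 ((477.41375732421875, 25.640705108642578), (54.319602966308594, 57.47765350341797), 1.6329187154769897)
tab 305 0.0712 ((579.6182250976562, 108.38420867919922), (12.806527137756348, 21.538619995117188), 2.57173490524292)
rail 4228 0.0396 ((500.02691650390625, 100.71227264404297), (150.49220275878906, 157.40782165527344), 0.6957535147666931)
```

View pics/w1.png

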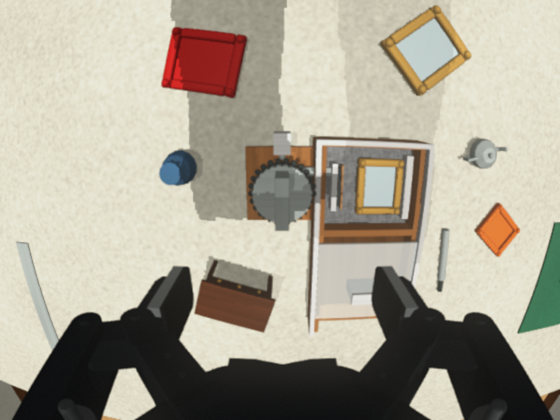

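The wrist view shows the rib at (283,198), jaw at (336,187), gold mirror at (381,187) and fence at (408,187). The rib fits at (0.4785, 0.0258), matching the top view. I'll estimate the jaw travel, then grasp.

```bash
sed -i 's/radians(1.3)/radians(1.1)/' h.py; python3 - <<'E'
from h import *
d=np.load('pics/w1.npy');im=cv2.imread('pics/w1.png')
s=dict(eef_pos=[0.47951847,0.02566905,0.19999707],eef_rot=Rd(0,1))
X=wcloud(d,s);v=187
for u in range(318,432,1):
    if 326<u<364 or u>398: print(u,(X[v,u]*1000).round(1).tolist(),im[v,u].tolist())
s=observe()
release()
o=np.array([.4787,.0257])
movel([*o,.11],Rd(0,1),v=.2)
movel([*o,.060],Rd(0,1),v=.08)
dwell(.3);s=observe();print(s['clock'],s['eef_pos'],s['force'],s['ft_torque'],s['gripper_width'])
E
```

```text
327 [480.9, 73.3, 10.4] [78, 81, 81]
328 [480.8, 74.4, 10.4] [76, 77, 78]
329 [481.1, 75.6, 9.2] [76, 79, 79]
330 [478.7, 75.1, 19.1] [83, 86, 87]
331 [477.6, 75.5, 23.5] [98, 103, 104]
332 [477.4, 76.4, 24.3] [119, 125, 126]
333 [477.4, 77.4, 24.4] [127, 132, 134]
334 [477.4, 78.5, 24.0] [129, 134, 137]
335 [477.2, 79.4, 25.0] [128, 133, 136]
336 [477.1, 80.3, 25.2] [117, 121, 123]
337 [477.8, 81.9, 22.1] [78, 81, 81]
338 [477.6, 82.8, 23.0] [65, 69, 66]
339 [477.7, 84.0, 22.3] [68, 71, 69]
340 [477.7, 85.0, 22.2] [66, 79, 90]
341 [477.4, 85.8, 23.5] [72, 102, 135]
342 [477.2, 86.8, 24.1] [89, 119, 150]
343 [480.3, 90.4, 10.9] [116, 128, 141]
344 [480.3, 91.5, 10.8] [123, 126, 128]
345 [480.3, 92.7, 10.5] [119, 122, 122]
346 [480.5, 94.0, 9.5] [115, 118, 119]
347 [480.3, 94.9, 10.3] [117, 119, 120]
348 [480.4, 96.1, 9.7] [114, 117, 117]
349 [480.1, 96.9, 10.9] [113, 115, 115]
350 [480.2, 98.2, 10.1] [112, 115, 114]
351 [480.0, 99.1, 11.1] [114, 117, 117]
352 [480.1, 100.4, 10.3] [118, 120, 120]
353 [480.1, 101.4, 10.4] [116, 119, 120]
354 [480.0, 102.4, 10.8] [100, 103, 103]
355 [47
[... 1098 characters left out ...]
10]
418 [472.9, 167.9, 30.5] [63, 101, 148]
419 [472.4, 168.0, 32.9] [66, 108, 158]
420 [472.6, 169.7, 31.6] [65, 105, 152]
421 [472.5, 170.8, 31.9] [59, 91, 129]
422 [472.2, 171.3, 33.2] [63, 82, 104]
423 [471.9, 172.1, 34.0] [80, 85, 91]
424 [471.5, 172.4, 36.0] [84, 88, 89]
425 [470.2, 171.0, 41.2] [101, 106, 108]
426 [470.4, 172.5, 40.4] [158, 164, 166]
427 [470.3, 173.7, 40.5] [197, 203, 206]
428 [470.2, 174.6, 40.9] [202, 207, 210]
429 [470.3, 176.2, 40.1] [200, 206, 209]
430 [470.0, 176.9, 41.1] [195, 205, 209]
431 [479.1, 198.7, 0.6] [186, 204, 208]
4.6583 [0.47899894 0.02571968 0.06036663] [ 0.39333594  0.29754126 -0.45906314] [-0.00242261 -0.03809212 -0.04874694] 0.9997674056949719
```

```bash
cat >> h.py <<'E'
def avg(n=10,dt=.01):
    F=[];T=[]
    for i in range(n):
        s=observe();F.append(s['force']);T.append(s['ft_torque']);dwell(dt)
    return np.mean(F,0),np.mean(T,0),np.std(T,0)/np.sqrt(n)
E
python3 - <<'E'
from h import *
F,T,S=avg();print('pre',F.round(2),T.round(4),S.round(4))
clamp(35)
F,T,S=avg();s=observe();print('post',s['clock'],F.round(2),T.round(4),S.round(4),s['gripper_width'],s['eef_pos'])
# small turns
p=np.array([.4787,.0257,.060])
for a in (.05,.1,.15):
    movel(p,Rd(-a,1));F,T,S=avg();print(a,F.round(2),T.round(4),S.round(4),observe()['clock'])
E
```

```text
pre [ 0.31  0.17 -0.17] [-0.0041 -0.0029 -0.008 ] [0.0063 0.0112 0.0103]
post 5.4833 [-0.86 -2.54  2.36] [-0.482   0.1692  0.0102] [0.0143 0.0109 0.009 ] 0.13487233326655404 [0.47869315 0.02529863 0.06010538]
0.05 [-0.82 -3.87  3.48] [-0.7281  0.2437  0.0232] [0.0111 0.0108 0.0082] 5.8167
0.1 [-1.55 -4.62  4.42] [-9.340e-01  2.937e-01 -6.000e-04] [0.0088 0.0075 0.0065] 6.15
0.15 [-1.46 -5.01  4.62] [-1.0288  0.3259 -0.0187] [0.0063 0.008  0.0077] 6.4833
```

```bash
python3 - <<'E'
from h import *
p=np.array([.4787,.0253,.0604])
for a in (.25,.375,.5,.75,.875,1.0):
    movel(p,Rd(-a,1),v=.15);F,T,S=avg(15);R=np.array(observe()['eef_rot'])
    act=-(np.arctan2(R[1,0],R[0,0])-np.pi-PSI);act=(act+np.pi)%(2*np.pi)-np.pi
    print(a,round(act,3),F.round(2),T.round(3),'det',round(.03*np.sin(8*np.pi*a),3),round(observe()['clock'],2))
    p[:2]+=np.clip(F[:2]*1e-4,-4e-4,4e-4)
np.save('p.npy',p);print(p)
E
```

```text
0.25 0.247 [ 0.54 -2.61 -1.92] [-0.581 -0.186 -0.005] det -0.0 6.86
0.375 0.372 [ 1.66 -0.1  -5.17] [-0.017 -0.402  0.015] det 0.0 7.26
0.5 0.497 [ 1.79  2.02 -7.48] [ 0.478 -0.465 -0.017] det -0.0 7.66
0.75 0.747 [ 1.68  3.81 -9.15] [ 0.835 -0.482  0.003] det -0.0 8.18
0.875 0.872 [  1.38   3.46 -10.14] [ 0.806 -0.393  0.005] det 0.0 8.58
1.0 0.997 [  0.79   2.02 -10.76] [ 0.551 -0.263 -0.004] det -0.0 8.98
[0.47948367 0.02615993 0.0604    ]
```

```bash
python3 - <<'E'
from h import *
p=np.load('p.npy');p[2]-=.0004
a=1.0;hits=0
while a<1.45:
    a+=.02
    movel(p,Rd(-a,1),v=.15);F,T,S=avg(25);d=.03*np.sin(8*np.pi*(a-.003))
    tz=T[2]-d
    print(round(a,3),F.round(1),T[2].round(4),'net',tz.round(4),'N',round(tz/.016,1),round(observe()['clock'],2))
    p[:2]+=np.clip(F[:2]*0.5e-4,-2e-4,2e-4)
    if tz>.055:
        F,T,S=avg(25);tz=T[2]-d;print('again',tz.round(4))
        if tz>.055: break
np.save('p.npy',p);print(p,a)
E
```

```text
1.02 [-2.8  0.1 -3.2] 0.0247 net 0.0123 N 0.8 9.44
1.04 [-4.3 -1.5  0.2] 0.0182 net -0.0059 N -0.4 9.9
1.06 [-4.5 -2.3  1.5] -0.0013 net -0.031 N -1.9 10.36
1.08 [-3.7 -2.3  1.5] 0.0015 net -0.0265 N -1.7 10.82
1.1 [-2.1 -1.6  0.7] -0.0026 net -0.022 N -1.4 11.28
1.12 [-0.5 -1.  -0.6] -0.0083 net -0.0143 N -0.9 11.73
1.14 [ 1.3 -0.3 -1.4] 0.0059 net 0.0148 N 0.9 12.19
1.16 [ 2.5  0.7 -1.5] 0.0499 net 0.0715 N 4.5 12.65
again 0.0489
1.18 [ 3.4  1.4 -0.9] 0.0918 net 0.1207 N 7.5 13.32
again 0.1288
[0.47899081 0.02583042 0.06      ] 1.1800000000000002
```

Resistance rose steadily from 1.14 to 1.18 rad, giving about 6–8 N net at the jaw. That's firm contact and well below 15 N. It fits the roughly 19 mm of travel measured (18.5 mm here). I'll take a look before backing off.

```bash
python3 - <<'E'
from h import *
p,d=camera('top');cv2.imwrite('pics/t2.png',cv2.resize(cv2.convertScaleAbs(p[190:270,200:340,::-1],alpha=1.5),None,fx=5,fy=5,interpolation=cv2.INTER_CUBIC))
p,d=camera('wrist');cv2.imwrite('pics/w2.png',p[:,:,::-1])
E
```

```text
(no output)
```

View pics/t2.png

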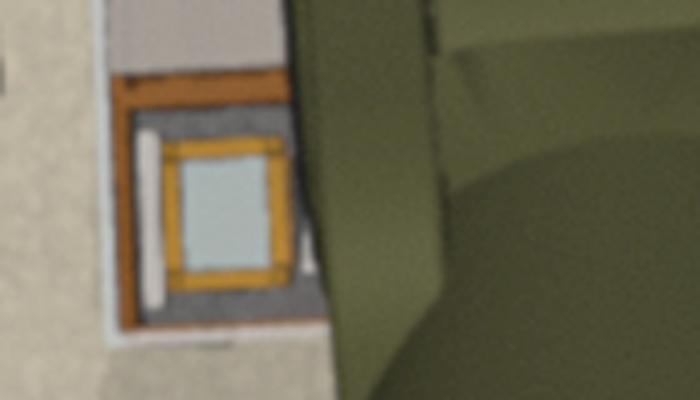

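View pics/w2.png

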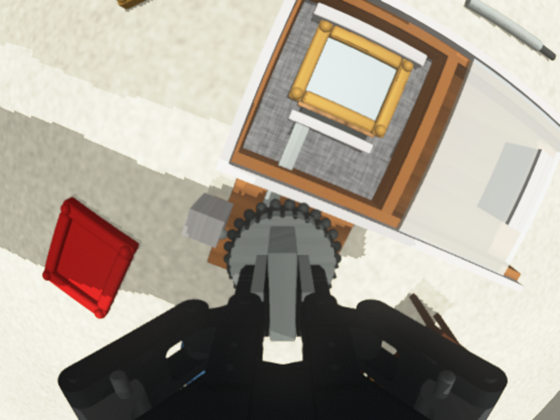

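The wrist view shows the jaw (332,130) against the mirror, and the mirror (358,75) against the fence (370,30). The click peaks going back are at 1.125, 0.875 and 0.625, so three clicks end at the 0.50 detent. Backing off to there now.

```bash
python3 - <<'E'
from h import *
p=np.load('p.npy')
for a in (1.0,.75,.5):
    movel(p,Rd(-a,1),v=.15);F,T,S=avg(10);print(a,F.round(1),T.round(3),round(observe()['clock'],2))
    p[:2]+=np.clip(F[:2]*.7e-4,-3e-4,3e-4)
movel(p,Rd(-.5,1),v=.15);F,T,S=avg(20);print(F.round(1),T.round(3))
release();dwell(.2)
movel([p[0],p[1],.13],v=.1)
movel([p[0]-.02,p[1],.22],Rd(0,1),v=.25)
dwell(.2);s=observe();im,d=camera('wrist');cv2.imwrite('pics/w3.png',im[:,:,::-1]);np.save('pics/w3.npy',d)
X=wcloud(d,s);S=X.reshape(-1,3)
a=S[(S[:,2]>.08)&(S[:,2]<.095)&(np.hypot(S[:,0]-.479,S[:,1]-.0255)<.03)]
R=cv2.minAreaRect((a[:,:2]*1000).astype(np.float32));print('rib',R,np.radians(R[2]))
pc=a[:,:2]-a[:,:2].mean(0);w,V=np.linalg.eigh(pc.T@pc);print('pca',-np.arctan(V[1,1]/V[0,1])+PSI)
print(s['clock'])
E
```

```text
1.0 [2.7 1.3 2. ] [ 0.345 -0.695 -0.005] 14.04
0.75 [0.8 0.2 4.5] [ 0.106 -0.254  0.023] 14.53
0.5 [ 0.2 -0.5  5.8] [-0.03  -0.091  0.022] 15.01
[ 0.1 -0.4  6.1] [ 0.007 -0.063  0.035]
rib ((478.6583557128906, 25.805118560791016), (12.228617668151855, 46.437644958496094), 62.465450286865234) 1.0902277762466348
pca 0.4977268341626848
18.0333
```

View pics/w3.png

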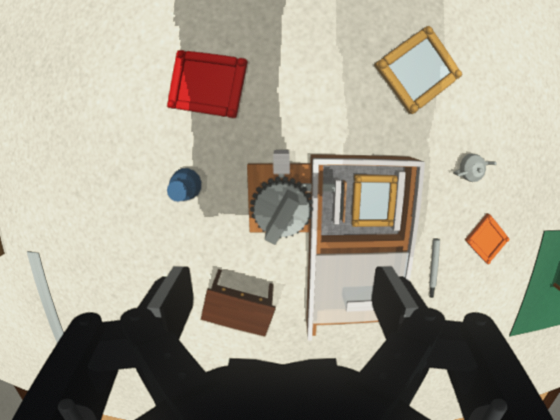

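The rib reads 0.498 rad, so the ring has settled on the 0.50 detent. The jaw (337,202) stands clear of the mirror (375,200), and all the bystanders are in place. Next I'll push the tab at its mid-length with shut fingers, from its +x side.

```bash
python3 - <<'E'
from h import *
c=np.array([np.cos(PSI),np.sin(PSI)])
t=np.array([.5795,.1192])
P=lambda k:t+c*k
movel([*P(.045),.20],Rd(0,1),v=.3)
clamp(20)
movel([*P(.045),.10],v=.25);movel([*P(.040),.050],v=.12)
F0,T,_=avg(10);print('F0',F0.round(2),observe()['clock'],observe()['gripper_width'])
k=.040
for k in (.025,.018,.0,-.04,-.07):
    movel([*P(k),.050],v=.1);F,T,_=avg(5);s=observe();print(k,s['eef_pos'].round(4) if hasattr(s['eef_pos'],'round') else s['eef_pos'],F.round(2),round(s['clock'],2))
    if (F-F0)[0]>8: print('stop?');break
else:
    while k>-.11:
        k-=.003;movel([*P(k),.050],v=.03);F,T,_=avg(5);print(round(k,4),F.round(2))
        if (F-F0)[0]>7: break
s=observe();print(s['clock'],s['eef_pos'])
im,d=camera('wrist');cv2.imwrite('pics/w4.png',im[:,:,::-1])
E
```

```text
F0 [-0.07  0.29  0.33] 20.8333 -0.0021503856064061556
0.025 [0.6051 0.1198 0.0507] [ 0.4  -0.37  0.15] 21.18
0.018 [0.5976 0.1195 0.0501] [-0.07 -0.06 -0.01] 21.47
0.0 [0.5798 0.1192 0.0501] [-0.17  0.26  0.23] 21.84
-0.04 [0.5401 0.1185 0.0501] [ 0.28  0.57 -0.31] 22.43
-0.07 [0.5101 0.1179 0.0501] [ 0.27 -0.19  0.04] 22.93
-0.073 [ 0.33 -0.06 -0.23]
-0.076 [0.34 0.41 0.35]
-0.079 [-0.48  0.02 -0.12]
-0.082 [ 0.59 -0.24 -0.05]
-0.085 [ 7.26 -0.15 -5.01]
24.3833 [0.49716955 0.11768379 0.05048253]
```

View pics/w4.png

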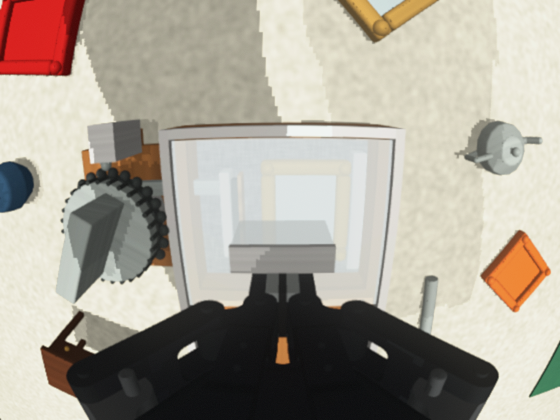

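The cover is over the well with the tab at (282,245), and a 7 N stop was felt. I'll press slightly further to confirm, then retreat and check.

```bash
python3 - <<'E'
from h import *
c=np.array([np.cos(PSI),np.sin(PSI)]);t=np.array([.5795,.1192]);P=lambda k:t+c*k
movel([*P(-.087),.050],v=.03);dwell(.2);F,T,_=avg(5);s=observe();print(F.round(2),s['eef_pos'])
movel([*P(-.05),.050],v=.1);movel([*P(-.04),.15],v=.25)
movel([.50,.28,.25],Rd(0,1),v=.35)
dwell(.3)
for n in('top','scene'):
    p,d=camera(n);cv2.imwrite(f'pics/{n}5.png',p[:,:,::-1])
    X=cloud(n,d);S=X.reshape(-1,3)
    for nm,q,z0,z1,r in(('tab',(.48,.118),.06,.078,.035),('rib',(.479,.0255),.08,.095,.03)):
        a=S[(S[:,2]>z0)&(S[:,2]<z1)&(np.hypot(S[:,0]-q[0],S[:,1]-q[1])<r)]
        if len(a)>5:
            pc=a[:,:2]-a[:,:2].mean(0);w,V=np.linalg.eigh(pc.T@pc)
            print(n,nm,len(a),cv2.minAreaRect((a[:,:2]*1000).astype(np.float32)),-np.arctan(V[1,1]/V[0,1])+PSI)
p=cv2.imread('pics/top5.png')[130:345,150:370]
cv2.imwrite('pics/top5c.png',cv2.resize(cv2.convertScaleAbs(p,alpha=1.5),None,fx=2.7,fy=2.7,interpolation=cv2.INTER_CUBIC))
print(observe()['clock'],observe()['force'])
E
```

```text
[12.26  0.04 -8.05] [0.49718335 0.11776696 0.05089698]
top tab 164 ((479.2039794921875, 117.12596893310547), (12.237001419067383, 43.54328536987305), 2.012631416320801) 1.55691530894332
top rib 163 ((478.1614685058594, 25.18317413330078), (11.8665132522583, 45.24552536010742), 62.810482025146484) 0.4936034549146051
scene tab 253 ((481.2833557128906, 117.06092071533203), (14.150827407836914, 45.1224250793457), 0.7613608837127686) 1.5567997091140806
scene rib 188 ((481.1529235839844, 25.897228240966797), (13.436079978942871, 45.72270965576172), 61.353607177734375) 0.5145897471195702
27.1 [-0.52718223 -0.271023    0.23648701]
```

View pics/top5c.png

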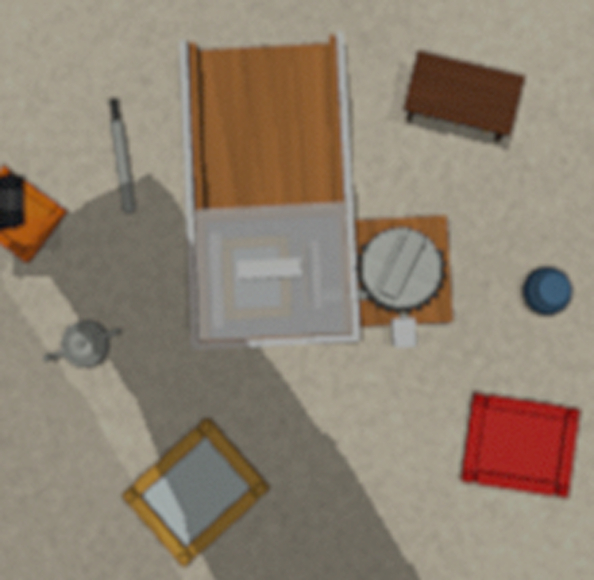

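The cover didn't move between 7 N and 12 N of push, so it is on its stop. The ring is still at about 0.50, the mirror sits free of the jaw, the bystanders haven't moved and the arm is clear.

```bash
python3 -c "
from cell import *
finish_job()"
```

```text
the job is handed in; nothing more can be done
```

The job is handed in, at about 27 s on the robot's clock. The mirror was pressed and freed, and the cover is shut.

- **Pressing the mirror:** I gripped the ring's rib and turned it clockwise. Resistance rose from about 1.14 rad, and I stopped at 1.18 rad. After subtracting the clicks' own torque, the jaw was pressing with about 6–8 N. With sensor noise and uncertainty about the clicks, it could be as low as 4 N. The wrist picture showed the mirror against its fence.
- **Backing off:** I turned the ring back past three click peaks to the 0.50 rad click and let go. The cameras then read 0.49–0.51 rad, with the jaw visibly clear of the mirror.
- **Closing the cover:** I pushed the tab with shut fingers until it hit its stop. Raising the push from 7 N to 12 N moved it no further.
- **Last look:** The bystanders looked unmoved and the arm was touching nothing. The scene camera placed things about 2 mm further out in x than the top camera, which is within its calibration. I did not measure the cover's final opening any other way.

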